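# Find the empty compartment of the slide chest and open it

### The job

The slide chest on the bench has four identical shut flaps: three compartments are full of slide boxes, which hold their flaps firm, and one is empty. Without gripping anything, press the flaps on their teal dots one after another to find the one that rocks, then push that flap right open so that it stands almost upright and stays there. Leave the other flaps shut, and do not move the bottle, the jar or the yellow slide mailer beside the chest.

Things in the scene. Friction and masses are not known exactly. Their poses are not given: they have to be found in the camera images.
- chest: Fixed wooden chest, 142 (x) by 360 (y) by 88 mm high, turned up to 0.35 rad. Origin at the centre of its underside, x away from the robot, y along the row of flaps, z up. Its top is four white flaps, level with the rim at 88 mm, centres at y = 132, 44, -44, -132 mm. Which compartment is empty changes and cannot be seen from outside.
- flap_1_pad (a point): Centre of the teal press dot, 22 mm across, on top of flap_1 (y = 132 in the chest's frame), 42 mm nearer to the robot than the flap's axle; moves with the flap. A firm flap gives 1 to 2 mm here and stops dead; the loose one yields at about 1.2 N.
- flap_2_pad (a point): The same dot on flap_2 (y = 44 in the chest's frame).
- flap_3_pad (a point): The same dot on flap_3 (y = -44 in the chest's frame).
- flap_4_pad (a point): The same dot on flap_4 (y = -132 in the chest's frame).
- flap_1 (a joint): Flap_1, a plate 130 (x) by 81 (y) by 6 mm, turning about an axle along the chest's y under its middle, 85 mm above the bench. Angle in rad: 0 shut (as all start); grows as the near half sinks into the compartment and the far half rises; 1.4 at the stop, almost upright. The far end cannot go down. Balanced and stiff: it stays where it is left.
- flap_2 (a joint): The same for flap_2.
- flap_3 (a joint): The same for flap_3.
- flap_4 (a joint): The same for flap_4.
- stain: Amber bottle with a white cap, 42 mm across, 85 mm high, standing loose on the bench near the left end (+y) of the chest. Origin at the centre of its underside. Not to be moved.
- jar: Glass jar with a blue cap, 52 mm across, 60 mm high, standing loose near the right end (-y) of the chest. Origin at the centre of its underside. Not to be moved.
- mailer: Yellow plastic slide mailer, 82 by 36 by 19 mm, lying loose in front of the chest on the robot's side. Origin at the centre of its underside, x along its length. Not to be moved.

How it is judged:
On the way:
1. the loose flap has been found: one flap has rocked more than 0.15 rad (value of joint any of flap_1, flap_2, flap_3, flap_4 above 0.15 rad), for 0.1 s.
At the end, for the whole second after the job is handed in: One flap stands open at more than 1.15 rad (66 degrees) and is at rest, the other three are shut (under 0.1 rad), and bottle, jar and mailer are within 15 mm of where they started (((value of joint flap_1 above 1.15 rad and value of joint each of flap_2, flap_3, flap_4 below 0.1 rad) or (value of joint flap_2 above 1.15 rad and value of joint each of flap_1, flap_3, flap_4 below 0.1 rad) or (value of joint flap_3 above 1.15 rad and value of joint each of flap_1, flap_2, flap_4 below 0.1 rad) or (value of joint flap_4 above 1.15 rad and value of joint each of flap_1, flap_2, flap_3 below 0.1 rad)) and velocity of joint flap_1 between -0.05 and 0.05 rad/s and velocity of joint flap_2 between -0.05 and 0.05 rad/s and velocity of joint flap_3 between -0.05 and 0.05 rad/s and velocity of joint flap_4 between -0.05 and 0.05 rad/s and distance of each of stain, jar, mailer from where it was at the start of the episode below 0.015 m); the robot touches nothing.
It fails at once if the bottle is moved by more than 15 mm, lifted or tipped (distance of stain from where it was at the start of the episode above 0.015 m or angle between stain's own z axis and vertical above 0.3 rad).
It fails at once if the jar is moved by more than 15 mm, lifted or tipped (distance of jar from where it was at the start of the episode above 0.015 m or angle between jar's own z axis and vertical above 0.3 rad).
It fails at once if the slide mailer is moved by more than 15 mm, lifted or tipped (distance of mailer from where it was at the start of the episode above 0.015 m or angle between mailer's own z axis and vertical above 0.3 rad).
It also fails if it takes over 51 s, if anything falls off the work surface, if the arm or the gripper's body presses on something with over 40 N, if the wrist force passes 120 N, or if a joint passes its speed limit or range.

### The arm

A 6-joint arm with a two-finger parallel gripper is mounted at the origin on the work surface. World frame = base frame: x ahead of the robot, y to its left, z up, the work surface at z = 0. Lengths are in m, angles in rad, forces in N, time in s.
With the tool pointing down it reaches from about 0.275 to 0.725 m from the base axis. Payload 15.9 kg.
Tool frame: the origin (TCP) lies at the very end of the fingers, on their centre line; the grasp point (between the pads) lies 19 mm behind it; y points along the fingers, z is the direction in which the jaws open and shut, and the axes are right-handed (so a half turn about y gives the same grasp; the last joint's range is limited). The gripper opens to 85 mm and grips with 20 to 120 N. Pads are 22 mm wide; open, the fingers measure 114 mm over their backs; the gripper's body (76 mm by 85 mm) begins 54 mm behind the grasp point. The pads swing forward as they close: fully open they stand 13 mm farther back than shut.
Start: joints at [1.206, 0.213, -0.034, 1.323, 0, 1.571], TCP at [0.178, 0.467, 0.231] pointing down, gripper open.
Joint ranges: [-2.98, 2.98], [-0.74, 1.72], [-1.14, 1.35], [-2.1, 2.04], [-1.57, 1.44], [-3.14, 3.14]. Speed limits (rad/s): [1.89, 1.89, 2.39, 2.57, 3.14, 3.14].

### API

Orientations are given as a rotation vector (axis times angle).
In Python, from cell import sense, get_image, finish_job gives the robot as it stands.
- The arm moves only by the tool carry_out, never from a script. Its argument "steps" is text: rows parted by semicolons, each of 5 numbers parted by spaces: the finger opening in mm, from 0 to 85.4, then the shift along the tool's x, y, z in units of 50 mm (1.0 is 50 mm), then the turn about the tool's y in units of 6 degrees (1.0 is 6 degrees). In form: gripper x y z spin; .... A call has exactly 5 rows; each row is the pose to reach, as a shift and turn from the pose commanded when the call began, along the tool's axes at that moment; what a row does not reach only later rows make up. A row lasts 1/10 s, in which the tool goes at most 50 mm and 8.59 degrees, less where a joint would pass 70% of its speed; a pose out of reach is approached as far as the arm can. A call with a gripper value outside its range is refused whole. The fingers move at their own pace and stop on an object; the grip force is fixed at half the most. Time passes only in rows, so rows that repeat a pose let the fingers close, or fill a call up. It gives the time, the measured TCP pose, the force and the opening at its end, in the units of the state.
- sense(): the state, without advancing time (a new reading comes with each control period).
- get_image(name): name is "side" or "top"; returns a dict with "color" (384x512x3 uint8, red, green, blue), "mtx" (3x3 intrinsics, pixels), "R" (3x3) and "t" (3): a world point X has camera coordinates R X + t. Camera axes: x right, y down, z forward; pixel columns grow to the right and rows downward; lengths in m; the calibration is good to about 2 mm. A picture is of the moment at which its call begins. There is no depth.
- finish_job(): hands the job in, once; it reports no verdict.
The state is a dict: "time": time; "qpos": joint angles; "dq": joint speeds; "joint_torque": joint torques, N m; "eef_pos": TCP position; "eef_rot": TCP orientation; "ft_force": force on the tool from outside, world axes, zero at the start; "moment": the same for the moment, N m; "opening": opening from 0.0 (shut) to 1.0 (fully open).
Only numpy, scipy, OpenCV 4.12 (cv2) and the standard library are available. Lean on these libraries where they do the work, as an engineer would, in place of code of your own. Each camera call takes 0.05 s, during which the arm holds its last target. There are 200 camera calls.

## Working session

There is one attempt and no reset: what is moved stays moved. The work goes in short steps, Python scripts to look and compute and a tool call to move; the robot and the scene stay as the last step left them, time stands still between calls to the robot, and variables do not carry over. Pictures are saved under pics/ and viewed, about 8 in all and at most 12, crops included, and the job is handed in when it is done.

Besides the shell and the picture viewer there is one more tool, called after "Request:" as name(argument=value, ...) on one line, values as JSON. carry_out: Moves the arm, as the interface text tells. Its arguments: {"type":"object","properties":{"steps":{"type":"string"}},"required":["steps"]}

```bash
mkdir -p pics; ls; python3 - <<'E'
from cell import sense,get_image
import cv2,numpy as np
s=sense();print({k:np.round(v,3) for k,v in s.items()})
from scipy.spatial.transform import Rotation as R
print(R.from_rotvec(s['eef_rot']).as_matrix().round(3))
for n in("top","side"):
    d=get_image(n);cv2.imwrite(f"pics/{n}0.png",d['color'][:,:,::-1])
    hsv=cv2.cvtColor(d['color'],cv2.COLOR_RGB2HSV)
    m=cv2.inRange(hsv,(80,90,50),(98,255,255))
    k,l,st,c=cv2.connectedComponentsWithStats(m)
    C=-d['R'].T@d['t'];print(n,'cam',C.round(3))
    for i in range(1,k):
        if st[i,4]<8:continue
        r=d['R'].T@np.linalg.inv(d['mtx'])@np.append(c[i],1)
        print(c[i].round(1),st[i,2:],(C+r*(0.088-C[2])/r[2]).round(4))
E
```

```text
pics
{'time': np.float64(0.0), 'qpos': array([ 1.206,  0.213, -0.035,  1.323,  0.   ,  1.571]), 'dq': array([ 0.001,  0.   , -0.001, -0.   ,  0.   ,  0.   ]), 'joint_torque': array([-1.0000e-03, -6.8615e+01,  4.8712e+01,  1.7000e-02, -0.0000e+00,
        0.0000e+00]), 'eef_pos': array([0.178, 0.467, 0.231]), 'eef_rot': array([-1.553,  0.286, -0.286]), 'ft_force': array([0.999, 0.244, 0.586]), 'moment': array([-0.001,  0.086,  0.01 ]), 'opening': np.float64(0.996)}
[[ 0.934 -0.     0.357]
 [-0.357 -0.001  0.934]
 [-0.    -1.    -0.001]]
top cam [0.402 0.041 1.143]
[349.7 180.6] [ 7  6 34] [ 0.5451 -0.2328  0.088 ]
[315.5 186.8] [ 7  7 36] [ 0.5314 -0.1459  0.088 ]
[281. 193.] [ 7  7 37] [ 0.5176 -0.059   0.088 ]
[246.2 199.2] [ 7  7 38] [0.504  0.0282 0.088 ]
side cam [-0.046 -0.525  0.853]
[265.3 194.2] [ 8  6 36] [0.5065 0.03   0.088 ]
[296.  209.4] [ 9  6 42] [ 0.52   -0.0573  0.088 ]
[328.8 225.4] [ 9  6 44] [ 0.5338 -0.144   0.088 ]
[364.4 242.8] [10  7 52] [ 0.5477 -0.2313  0.088 ]
```

View pics/top0.png

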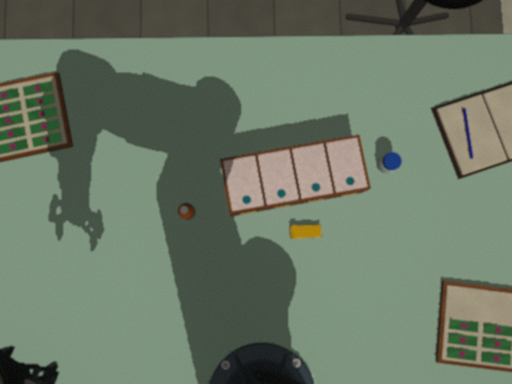

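View pics/side0.png

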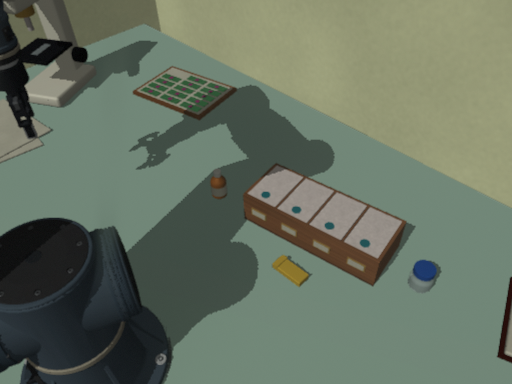

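The top picture shows the teal dots at px (246,199), (281,193), (316,187) and (350,181), with the bottle at (186,211), the mailer at (306,231) and the jar at (391,161). In the side picture the dots run from (265,194) to (364,243). The two views agree to 2 mm, the spacing is 88 mm as specified, and the chest yaw is about 9.1°. I'll shut the fingers, square the tool to the chest and go to dot 1.

Request:
carry_out(steps="0 0.84 0 -0.53 -1; 0 1.68 0 -1.06 -2; 0 2.52 0 -1.59 -3; 0 3.36 0 -2.12 -4; 0 4.2 0 -2.65 -5")

```text
time: 0.6
eef_pos: [0.3278, 0.2668, 0.2312]
eef_rot: [-1.567, -0.128, 0.128]
ft_force: [1.1, 1.5, -0.1]
opening: 0.144
```

```bash
cat > h.py <<'E'
from cell import sense
import numpy as np
from scipy.spatial.transform import Rotation as R
P=np.array([[.505,.029],[.519,-.058],[.5325,-.145],[.5464,-.232]])
def go():
    s=sense();M=R.from_rotvec(s['eef_rot']).as_matrix();p=s['eef_pos']
    print('t',s['time'].round(2),'pos',p.round(4),'F',s['ft_force'].round(2),'op',s['opening'].round(2),'xaz',np.degrees(np.arctan2(M[1,0],M[0,0])).round(1))
    for i,q in enumerate(P): print(i+1,(M.T@(np.append(q,.088)-p)/.05).round(2))
E
python3 -c "import h;h.go()"
```

```text
Traceback (most recent call last):
  File "h.py", line 7, in go
    print('t',s['time'].round(2),'pos',p.round(4),'F',s['ft_force'].round(2),'op',s['opening'].round(2),'xaz',np.degrees(np.arctan2(M[1,0],M[0,0])).round(1))
              ^^^^^^^^^^^^^^^
AttributeError: 'float' object has no attribute 'round'
```

```bash
sed -i "s/s\['time'\].round(2)/s['time']/;s/s\['opening'\].round(2)/s['opening']/" h.py; python3 -c "import h;h.go()"
```

```text
t 0.6 pos [0.3278 0.2668 0.2312] F [ 1.08  1.54 -0.09] op 0.14415010890150723 xaz 9.3
1 [ 2.73  2.86 -5.27]
2 [ 2.72  2.86 -7.03]
3 [ 2.7   2.86 -8.79]
4 [  2.69   2.86 -10.55]
```

Request:
carry_out(steps="0 0.4 0 -0.85 0; 0 0.8 0.1 -1.7 0; 0 1.2 0.3 -2.5 0; 0 1.6 0.6 -3.3 0; 0 2.0 0.8 -4.1 0")

```text
time: 1.1
eef_pos: [0.4587, 0.08, 0.1904]
eef_rot: [-1.567, -0.124, 0.125]
ft_force: [0.2, 0.7, -0.3]
opening: 0.005
```

Request:
carry_out(steps="0 0.4 0.3 -0.6 0; 0 0.73 0.7 -1.17 0; 0 0.73 1.2 -1.17 0; 0 0.73 1.7 -1.17 0; 0 0.73 1.7 -1.17 0")

```text
time: 1.6
eef_pos: [0.5014, 0.0295, 0.1034]
eef_rot: [-1.567, -0.12, 0.128]
ft_force: [-0.7, 0.5, 1.7]
opening: 0.003
```

```bash
python3 -c "import h;h.go()"
```

```text
t 1.6 pos [0.5014 0.0295 0.1034] F [-0.73  0.52  1.65] op 0.002754062970926179 xaz 9.0
1 [ 0.07  0.31 -0.02]
2 [ 0.07  0.31 -1.78]
3 [ 0.07  0.31 -3.54]
4 [ 0.07  0.3  -5.31]
```

Request:
carry_out(steps="0 0.07 0.15 0 0; 0 0.07 0.28 0 0; 0 0.07 0.35 0 0; 0 0.07 0.42 0 0; 0 0.07 0.42 0 0")

```text
time: 2.1
eef_pos: [0.5074, 0.0306, 0.0869]
eef_rot: [-1.567, -0.126, 0.123]
ft_force: [-7.9, 1.0, 23.0]
opening: -0.0
```

Flap 1 stops dead at z=0.087 with 23 N on it, so it is firm. On to dot 2.

Request:
carry_out(steps="0 0 -0.4 0 0; 0 0 -0.7 -0.5 0; 0 0 -0.7 -1.2 0; 0 0 -0.7 -1.76 0; 0 0 -0.4 -1.76 0")

```text
time: 2.6
eef_pos: [0.5227, -0.0593, 0.1071]
eef_rot: [-1.569, -0.125, 0.119]
ft_force: [-0.0, 0.2, -0.6]
opening: 0.003
```

Request:
carry_out(steps="0 0 0.15 0 0; 0 0 0.25 0 0; 0 0 0.32 0 0; 0 0 0.4 0 0; 0 0 0.4 0 0")

```text
time: 3.1
eef_pos: [0.5208, -0.0561, 0.0851]
eef_rot: [-1.567, -0.125, 0.125]
ft_force: [-0.9, -0.4, 0.5]
opening: 0.0
```

Force is only about 0.5 N at z=0.085, so flap 2 looks loose. I'll press a bit further.

Request:
carry_out(steps="0 0 0.05 0 0; 0 0 0.1 0 0; 0 0 0.15 0 0; 0 0 0.2 0 0; 0 0 0.2 0 0")

```text
time: 3.6
eef_pos: [0.5206, -0.0565, 0.0749]
eef_rot: [-1.567, -0.124, 0.125]
ft_force: [-0.2, 0.2, 0.1]
opening: 0.001
```

It sinks freely, so flap 2 is the loose one. I'll press it down to about 0.9 rad, then finish by pulling the raised far half towards the robot from behind, which keeps the gripper body clear.

Request:
carry_out(steps="0 0 0.15 0 0; 0 0 0.3 0 0; 0 0 0.45 0 0; 0 0 0.6 0 0; 0 0 0.6 0 0")

```text
time: 4.1
eef_pos: [0.5199, -0.0564, 0.0439]
eef_rot: [-1.567, -0.123, 0.126]
ft_force: [-1.4, 0.4, -0.2]
opening: 0.0
```

Request:
carry_out(steps="0 0 -0.5 0 0; 0 0 -1.2 0 0; 0 0 -2.0 0 0; 0 0 -2.8 0 0; 0 0 -2.8 0 0")

```text
time: 4.6
eef_pos: [0.5232, -0.0567, 0.1904]
eef_rot: [-1.569, -0.13, 0.119]
ft_force: [0.1, 0.3, -0.8]
opening: -0.0
```

```bash
python3 - <<'E'
import h;h.go()
from cell import get_image
import cv2
a=get_image("side")['color'][:,:,::-1][100:300,150:450]
cv2.imwrite("pics/s1.png",cv2.resize(a,None,fx=2.5,fy=2.5))
E
```

```text
t 4.6 pos [ 0.5232 -0.0567  0.1904] F [ 0.13  0.31 -0.79] op -0.00015519086590365085 xaz 9.1
1 [-0.1   2.04  1.75]
2 [-0.1   2.05 -0.01]
3 [-0.11  2.05 -1.77]
4 [-0.11  2.06 -3.53]
```

View pics/s1.png

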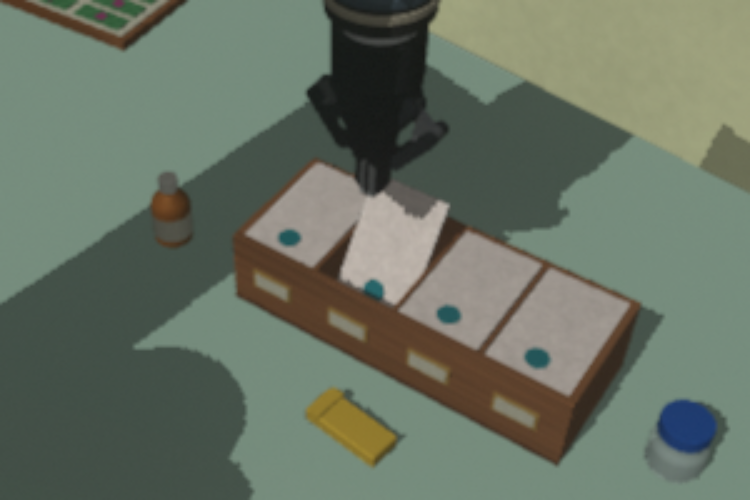

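The picture shows flap 2 standing partly open (its top edge near (410,200) in the crop), with the other flaps flat and the bottle, jar and mailer undisturbed. Next I'll go over the top to the far side.

Request:
carry_out(steps="0 0.5 0 0 0; 0 1.1 0 0 0; 0 1.7 0 0 0; 0 2.3 0 0 0; 0 2.3 0.3 0 0")

```text
time: 5.15
eef_pos: [0.6376, -0.0378, 0.1695]
eef_rot: [-1.567, -0.126, 0.124]
ft_force: [-1.0, -0.8, -0.1]
opening: 0.002
```

Request:
carry_out(steps="0 0 0.4 0 0; 0 0 0.8 0 0; 0 0 1.1 0 0; 0 -0.2 1.1 0 0; 0 -0.4 1.1 0 0")

```text
time: 5.65
eef_pos: [0.6133, -0.0414, 0.1131]
eef_rot: [-1.567, -0.122, 0.127]
ft_force: [0.5, 0.4, -0.2]
opening: 0.002
```

Request:
carry_out(steps="0 -0.15 0 0 0; 0 -0.3 0 0 0; 0 -0.42 0 0 0; 0 -0.52 0 0 0; 0 -0.52 0 0 0")

```text
time: 6.15
eef_pos: [0.5884, -0.0457, 0.1154]
eef_rot: [-1.567, -0.124, 0.124]
ft_force: [1.2, -0.9, -0.8]
opening: 0.001
```

```bash
python3 -c "import h;h.go()"
```

```text
t 6.15 pos [ 0.5884 -0.0457  0.1154] F [ 1.17 -0.89 -0.8 ] op 0.0009576331613584815 xaz 9.1
1 [-1.41  0.55  1.74]
2 [-1.41  0.55 -0.02]
3 [-1.42  0.55 -1.79]
4 [-1.42  0.55 -3.55]
```

Request:
carry_out(steps="0 -0.05 0 0 0; 0 -0.1 0 0 0; 0 -0.14 0 0 0; 0 -0.18 0 0 0; 0 -0.18 0 0 0")

```text
time: 6.65
eef_pos: [0.5836, -0.0465, 0.1158]
eef_rot: [-1.567, -0.13, 0.12]
ft_force: [27.3, 4.7, -14.3]
opening: -0.0
```

```bash
python3 - <<'E'
import h;h.go()
from cell import get_image
import cv2
a=get_image("side")['color'][:,:,::-1][100:300,150:450]
cv2.imwrite("pics/s2.png",cv2.resize(a,None,fx=2.5,fy=2.5))
E
```

```text
t 6.65 pos [ 0.5836 -0.0465  0.1158] F [ 27.31   4.7  -14.32] op -0.00023530249352008494 xaz 9.1
1 [-1.32  0.55  1.74]
2 [-1.32  0.55 -0.02]
3 [-1.33  0.55 -1.78]
4 [-1.33  0.55 -3.55]
```

View pics/s2.png

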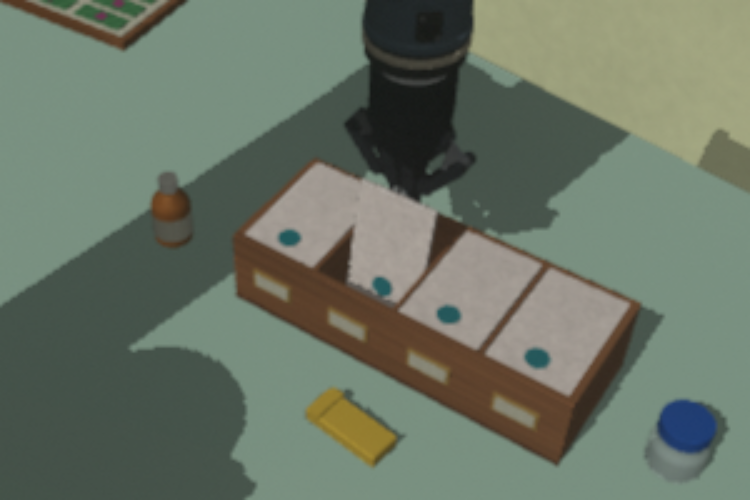

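The picture shows the flap standing steep (top edge from (360,180) to (437,213) in the crop) and the force has jumped to 27 N, so it looks to be at its stop. I'll back off, rise and measure the angle.

Request:
carry_out(steps="0 0.2 0 0 0; 0 0.5 0 0 0; 0 0.9 0 0 0; 0 1.1 -0.6 0 0; 0 1.1 -1.3 0 0")

```text
time: 7.2
eef_pos: [0.6343, -0.038, 0.1793]
eef_rot: [-1.567, -0.122, 0.127]
ft_force: [1.0, -0.2, 1.2]
opening: -0.001
```

Request:
carry_out(steps="0 0 -0.8 0 0; 0 0.0 -1.4 0.7 0; 0 0 -1.4 1.5 0; 0 0 -1.4 2.3 0; 0 0 -1.4 2.8 0")

```text
time: 7.7
eef_pos: [0.6117, 0.1023, 0.2503]
eef_rot: [-1.567, -0.125, 0.126]
ft_force: [-0.1, -1.2, -0.6]
opening: 0.004
```

```bash
python3 - <<'E'
import h;h.go()
from cell import get_image
import cv2,numpy as np
d=get_image("top");a=d['color'][:,:,::-1][110:240,160:420];cv2.imwrite("pics/t3.png",cv2.resize(a,None,fx=3,fy=3))
d=get_image("side");a=d['color'][:,:,::-1][100:300,150:450];cv2.imwrite("pics/s3.png",cv2.resize(a,None,fx=2.5,fy=2.5))
# predicted crop pixels of flap_2's far corners & dot by angle
az=np.radians(9.1);ex=np.array([np.cos(az),np.sin(az),0]);ey=np.array([-np.sin(az),np.cos(az),0]);ez=np.array([0,0,1.])
A=np.array([.520,-.0577,.085])+.042*ex
def px(X):
    p=d['mtx']@(d['R']@X+d['t']);return ((p[:2]/p[2]-[150,100])*2.5).round()
for th in(.9,1.0,1.15,1.3,1.4):
    f=np.cos(th)*ex+np.sin(th)*ez;n=-np.sin(th)*ex+np.cos(th)*ez
    print(th,[px(A+.065*f+.003*n+s*.0405*ey) for s in(1,-1)],px(A-.042*f+.003*n))
E
```

```text
t 7.7 pos [0.6117 0.1023 0.2503] F [-0.07 -1.2  -0.63] op 0.004107205237671014 xaz 9.1
1 [-2.34  3.25 -1.11]
2 [-2.34  3.25 -2.87]
3 [-2.35  3.25 -4.63]
4 [-2.35  3.25 -6.39]
0.9 [array([377., 171.]), array([450., 203.])] [372. 290.]
1.0 [array([374., 171.]), array([448., 204.])] [373. 290.]
1.15 [array([369., 173.]), array([444., 206.])] [376. 289.]
1.3 [array([364., 176.]), array([439., 209.])] [379. 287.]
1.4 [array([360., 179.]), array([435., 212.])] [381. 285.]
```

View pics/s3.png

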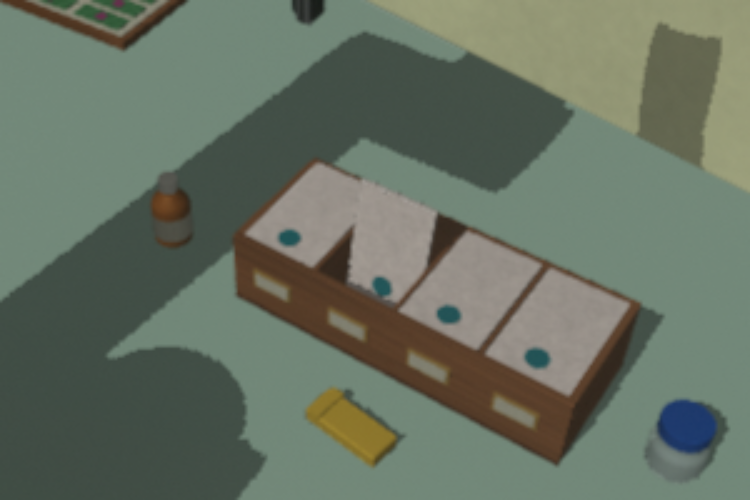

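View pics/t3.png

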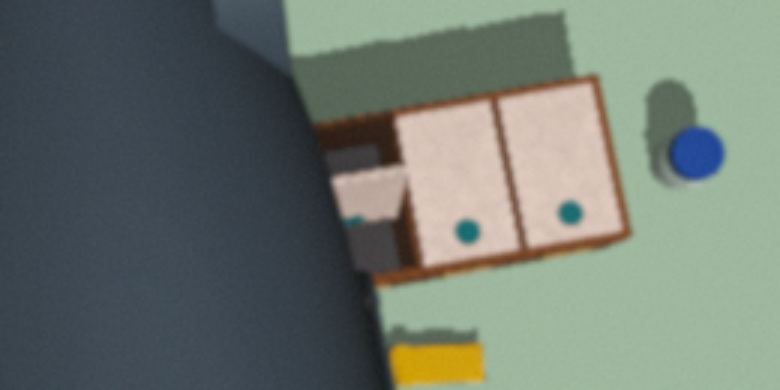

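The side view puts the flap's top corners at about (360,180) and (437,213) and its dot at (381,286). That matches the prediction for about 1.4 rad. The top view shows flap 2 nearly edge-on, with flaps 3 and 4, the jar and the mailer in place, while the arm hides the left end. The tool is clear of everything, so I'm handing in.

```bash
python3 -c "
from cell import finish_job,sense
print(abs(sense()['dq']).max());print(finish_job())"
```

```text
0.05676313192258599
the job is handed in; nothing more can be done
None
```

Flap 2 was the loose one. It now stands open at about 1.4 rad and stayed there after the tool let go; I handed the job in at about 7.8 s on the robot's clock.

- **Finding it:** With the fingers shut, I pressed dot 1, which stopped dead at 23 N. Dot 2 sank freely, so I didn't press flaps 3 and 4.
- **Opening it:** I pressed flap 2 down to roughly 0.9 rad. Then I went over the top and pulled its raised far half towards the robot until it met its stop. The wrist force peaked at about 31 N.
- **Last checks:** In the side view, the flap's top corners and dot match the prediction for about 1.4 rad to within 2 crop pixels. The other three flaps looked flat there, and the bottle, jar and mailer looked the same as in the earlier views. I judged the bottle, jar and mailer by eye and did not re-measure them.
- **Limits of the checks:** The last top view was partly hidden by the arm, so it confirms only flaps 2 to 4, the jar and the mailer. Flap 1 and the bottle rest on the side view alone. The arm was still settling when I handed in, at up to 0.06 rad/s, well clear of everything.

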